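Shim the short foot of a magnetic stirrer until it stops rocking

TASK

The magnetic stirrer (the flat box with a steel top) rocks because the foot at its front left corner, seen from the robot, is too short. With the fingertips alone, slide the wooden wedge, thin edge first, under that foot until it is just snug, pressing on that corner of the top to feel whether the stirrer still rocks, without jacking it up off its other feet. Pick nothing up, leave the stirrer and the things on and around it where they stand, and finish while still pressing firmly down on that corner, the stirrer level and steady under the finger.

Things in the scene. Friction and masses are not known exactly. Their poses are not given: they have to be found in the camera images.
- stirrer: Four-place magnetic stirrer, a flat grey box 220 mm deep (x), 240 mm wide (y), flat steel top 78 mm above the bench, 3 kg. Origin on the bench under its middle; x to its back, y to its left (seen from the robot), z up. Round rubber feet 25 mm across at x = +-86, y = +-96 mm hold its underside 16 mm above the bench. It rests level on three of them.
- short_foot (a point): Point on the bench below the short foot, at (-86, +96, 0) mm in the stirrer's frame, 24 mm inside its left wall. The rounded sole hangs 3 to 9 mm above the bench (not known beforehand). Pressed above it with about 4 to 9 N, the stirrer tips down by that gap, and comes back when let go.
- press_corner (a point): The spot to press: on the flat steel top at its front left corner, 78 mm above the bench, at (-90, +100, 78) mm in the stirrer's frame; the top plate ends 15 mm beyond it each way. A firm press is 10 to 20 N.
- wedge: Loose wooden wedge, 40 g, 160 mm long, 40 mm wide, lying flat left of the stirrer, roughly aimed at the short foot. Origin under the middle of its thin edge (1.5 mm); x along it to the square thick end (17 mm). It slides with under 1 N; at the foot the push climbs to 5 to 10 N within some 4 mm of travel, then grows no more while each 10 mm lifts the corner 1 mm. It stays where pushed.
- wedge_thin (a point): The middle of the wedge's thin edge, on the bench: the end that goes under the foot first.
- wedge_thick (a point): The middle of the upright end face of the wedge's thick end, 8 mm above the bench and 160 mm from the thin edge: the face to push on (40 mm wide, 17 mm high).
- syringe: Bystander: an empty plastic syringe lying beside the wedge on its far side, 130 mm long, 36 mm over its flanges. Origin under its middle.
- cup: Bystander: a lidded specimen cup, 68 mm across and 68 mm high, to the right of the stirrer. Origin under its middle.
- wash_bottle: Bystander: a white wash bottle with a bent spout, 60 mm across and 178 mm high, to the right of the stirrer. Origin under its middle.
- tape: Bystander: a roll of white tape lying flat, 76 mm across and 19 mm high, in front of the stirrer. Origin under its middle.
- marker: Bystander: a black marker pen lying in front of the stirrer, 117 mm long, 17 mm thick. Origin under its middle.
- spatula: Bystander: a steel scraper with a wooden handle, 190 mm long, lying beyond the syringe. Origin under its middle.
- beaker: Bystander: an empty glass beaker, 68 mm across and 90 mm high, standing on the back right of the stirrer's top. Origin under its middle.

How it is judged:
On the way:
1. the thin end of the wedge has been slid in past the middle of the short foot (y of wedge_thin in the frame of stirrer below 0.088 m and horizontal distance between wedge_thin and short_foot below 0.11 m), for 0.1 s.
At the end, for the whole second after the job is handed in: A finger presses on the front left quarter of the stirrer's top with over 8 N; the stirrer stays at rest within 0.005 rad of level, its short foot bearing on the wedge with over 2 N, the thin edge past the foot, fingers off the wedge, the stirrer within 10 mm of its place (contact force between the fingers and stirrer above 8 N and x of the grasp point in the frame of stirrer below -0.03 m and y of the grasp point in the frame of stirrer above 0.04 m and contact force between wedge and stirrer above 2 N and contact force between the fingers and wedge below 0.5 N and angle between stirrer's own z axis and vertical below 0.005 rad and y of wedge_thin in the frame of stirrer below 0.088 m and distance of stirrer from where it was at the start of the episode below 0.01 m and linear speed of each of stirrer, wedge below 0.01 m/s); the arm keeps its last pose, push and grip.
It fails at once if the wedge is lifted off the bench (height (world z) of wedge_thin above 0.015 m or height (world z) of wedge_thick above 0.025 m).
It fails at once if the stirrer is lifted (height (world z) of stirrer above 0.012 m).
It fails at once if the stirrer is shoved more than 15 mm away from its place (distance of stirrer from where it was at the start of the episode above 0.015 m).
It fails at once if a bystander is moved by more than 25 mm (distance of any of syringe, cup, wash_bottle, tape, marker, spatula, beaker from where it was at the start of the episode above 0.025 m).
It also fails if it takes over 58 s, if anything falls off the work surface, if the arm or the gripper's body presses on something with over 40 N, if the wrist force passes 120 N, or if a joint passes its speed limit or range.

ROBOT

A 6-joint arm with a two-finger parallel gripper is mounted at the origin on the work surface. World frame = base frame: x ahead of the robot, y to its left, z up, the work surface at z = 0. Lengths are in m, angles in rad, forces in N, time in s.
With the tool pointing down it reaches from about 0.275 to 0.75 m from the base axis. Payload 10.2 kg.
Tool frame: the origin (TCP) lies between the finger pads; the fingertips stand 19 mm ahead of it and the grasp point (between the pads) is the TCP; z points along the fingers, y is the line along which they close (so a half turn about z gives the same grasp; the last joint's range is limited). The gripper opens to 88 mm and grips with 3 to 60 N. Pads are 18 mm wide; open, the fingers measure 123 mm over their backs; the gripper's body (75 mm by 187 mm) begins 45 mm behind the grasp point.
Start: joints at [-1.429, 0.313, 1.498, -0, 1.331, -0.223], TCP at [0.187, -0.49, 0.258] pointing down, gripper open.
Joint ranges: [-2.94, 2.94], [-0.97, 2.17], [0.19, 2.56], [-1.23, 4.37], [0.02, 3.11], [-2.88, 2.88]. Speed limits (rad/s): [2.39, 2.39, 3.01, 3.14, 3.14, 3.14].

INTERFACE

Orientations are given as [roll, pitch, yaw] about the fixed x, y, z axes, in that order (R = Rz(yaw) Ry(pitch) Rx(roll)).
In Python, from bench import env gives the robot as it stands.
- The arm moves only by the shell command python3 -m handwheel 'ROWS' [FORCE]. ROWS is JSON, a list of rows, each a list of 7 numbers: the opening, from 0 (shut) to 1 (fully open), then the shift along the tool's x, y, z each as a share of 100 cm, from -1 to 1, then the turn, a rotation vector about the tool's x, y, z each as a share of pi/4 rad, from -1 to 1. A call has 1 to 12 rows; each row is the pose to reach, as a shift and turn from the pose commanded when the call began, along the tool's axes at that moment; what a row does not reach only later rows make up. A row lasts 1/12 s, in which the tool goes at most 41.7 mm and 7.16 degrees, less where a joint would pass 70% of its speed; a pose out of reach is approached as far as the arm can. A call with a number of a shift or a turn outside -1 to 1 is refused whole. A call with a gripper value outside its range is refused whole. The fingers move at their own pace and stop on an object; FORCE is the grip in N (left out, the last holds). Time passes only in rows, so rows that repeat a pose let the fingers close. It gives the time, the measured TCP pose, the force and the opening at its end, in the units of the state.
- env.read_state(): the state, without advancing time (a new reading comes with each control period).
- env.get_image(name): name is "scene" or "side" or "wrist"; returns the picture (480x640x3 uint8, red, green, blue); there is no depth.
- env.calibration(name): a dict with "fx", "fy", "cx", "cy" (pixels), "R" (3x3) and "t" (3): a world point X has camera coordinates R X + t. Camera axes: x right, y down, z forward; pixel columns grow to the right and rows downward; lengths in m; the calibration is good to about 2 mm. A picture is of the moment at which its call begins: read the wrist's pose just before it. calibration takes no time and is no camera call; for the wrist camera it gives the pose at the moment of the call.
- env.sign_off(): hands the job in, once; it reports no verdict.
Trained networks look in the newest picture that a camera, given by its name, has taken for a name from the list of things; names that differ only in an ending like _2 or _b are one class to them, and where a whole thing is asked for, a point or a joint stands for the part that bears it (a point fixed in the world has none). Each returns a list of dicts, best first, with "score" (0 to 1); they miss things now and then, are a little off and sometimes report something else, mostly with a low value. They report only what shows in the picture. A call takes as long as a camera call.
- env.boxes_of(camera, name): "extent" ([centre column, centre row, width, height] as shares, 0 to 1, of the picture: columns of its width, rows of its height, round what is visible of it).
The state is a dict: "clock": time; "joint_positions": joint angles; "qd": joint speeds; "joint_efforts": joint torques, N m; "eef_pos": TCP position; "tool_rot": TCP orientation; "wrist_force": force on the tool from outside, world axes, zero at the start; "wrist_torque": the same for the moment, N m; "opening": finger opening in m.
Only numpy, scipy, OpenCV 4.12 (cv2) and the standard library are available. Lean on these libraries where they do the work, as an engineer would, in place of code of your own. Each camera call takes 0.05 s, during which the arm holds its last target. There are 200 camera calls.

## Working session

There is one attempt and no reset: what is moved stays moved. The work goes in short steps, Python scripts to look and compute and a shell command to move; the robot and the scene stay as the last step left them, time stands still between calls to the robot, and variables do not carry over. Pictures are saved under pics/ and viewed, on a budget of 10 in all, crops included, one or two more only if the job needs it, and the job is handed in when it is done.

```bash
ls; mkdir -p pics; python3 - <<'E'
from bench import env
import cv2,numpy as np
s=env.read_state();print({k:np.round(v,3).tolist() for k,v in s.items()})
for c in ["scene","side"]:
    im=env.get_image(c);cv2.imwrite(f"pics/{c}0.png",im[:,:,::-1])
    k=env.calibration(c);print(c,k)
    for n in ["stirrer","wedge","syringe","wedge_thin","wedge_thick","short_foot","press_corner","spatula"]:
        print(n,[(np.round(np.array(d["extent"])*[640,480,640,480]).tolist(),round(d["score"],2)) for d in env.boxes_of(c,n)[:2]])
E
```

```text
pics
{'clock': 0.0, 'joint_positions': [-1.429, 0.313, 1.498, 0.0, 1.331, -0.223], 'qd': [-0.001, 0.0, 0.001, -0.0, -0.0, -0.001], 'joint_efforts': [0.0, -40.221, -25.227, 0.069, 0.035, -0.0], 'eef_pos': [0.187, -0.49, 0.257], 'tool_rot': [-3.14, -0.0, 0.365], 'wrist_force': [-0.142, 0.247, -0.82], 'wrist_torque': [0.046, -0.008, 0.022], 'opening': 0.088}
scene {'fx': 470.72075789861196, 'fy': 470.72075789861196, 'cx': 321.8575500754931, 'cy': 238.52354283994666, 'R': array([[-0.74905712,  0.66230355, -0.01635354],
       [ 0.49832197,  0.54698655, -0.67266702],
       [-0.43656459, -0.51201536, -0.73976458]]), 't': array([ 0.46709791, -0.23071936,  1.20561332])}
stirrer [([282.0, 236.0, 155.0, 128.0], 0.69)]
wedge [([394.0, 279.0, 73.0, 55.0], 0.77)]
syringe [([330.0, 310.0, 53.0, 45.0], 0.77), ([247.0, 170.0, 29.0, 27.0], 0.6)]
wedge_thin [([395.0, 279.0, 72.0, 53.0], 0.71), ([280.0, 238.0, 162.0, 128.0], 0.26)]
wedge_thick [([395.0, 279.0, 73.0, 55.0], 0.72)]
short_foot [([281.0, 238.0, 158.0, 129.0], 0.84), ([211.0, 172.0, 31.0, 86.0], 0.34)]
press_corner [([281.0, 237.0, 155.0, 131.0], 0.72)]
spatula [([321.0, 349.0, 80.0, 87.0], 0.97)]
side {'fx': 521.6833800199104, 'fy': 521.6833800199104, 'cx': 315.87009785256987, 'cy': 236.40617759807708, 'R': array([[ 0.99730188, -0.07019526,  0.02148464],
       [-0.0225613 , -0.57158819, -0.82023041],
       [ 0.06985665,  0.81753261, -0.57162967]]), 't': array([-0.59112118,  0.07262916,  1.03862564])}
stirrer [([343.0, 293.0, 142.0, 115.0], 0.94)]
wedge [([278.0, 238.0, 19.0, 47.0], 0.9)]
syringe [([344.0, 228.0, 10.0, 14.0], 0.54), ([279.0, 238.0, 17.0, 47.0], 0.43)]
wedge_thin [([277.0, 238.0, 22.0, 50.0], 0.63), ([371.0, 222.0, 27.0, 27.0], 0.42)]
wedge_thick [([278.0, 237.0, 22.0, 48.0], 0.72)]
short_foot [([342.0, 290.0, 148.0, 114.0], 0.66)]
press_corner [([343.0, 292.0, 147.0, 122.0], 0.93)]
spatula [([374.0, 221.0, 26.0, 25.0], 0.87)]
```

```bash
python3 - <<'E'
import cv2,numpy as np
a=cv2.imread("pics/scene0.png")[150:400,180:480];b=cv2.imread("pics/side0.png")[190:360,220:480]
cv2.imwrite("pics/a.png",cv2.resize(a,(720,600),interpolation=cv2.INTER_CUBIC))
cv2.imwrite("pics/b.png",cv2.resize(b,(780,510),interpolation=cv2.INTER_CUBIC))
E
```

```text
(no output)
```

View pics/a.png

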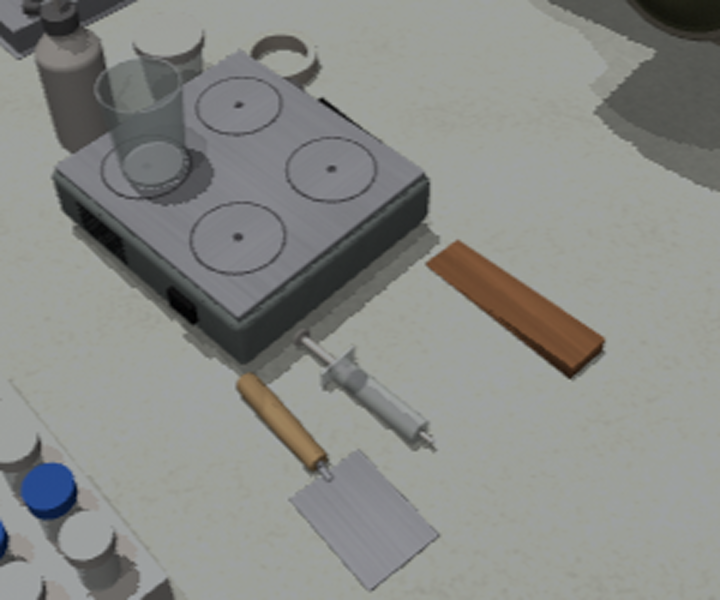

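View pics/b.png

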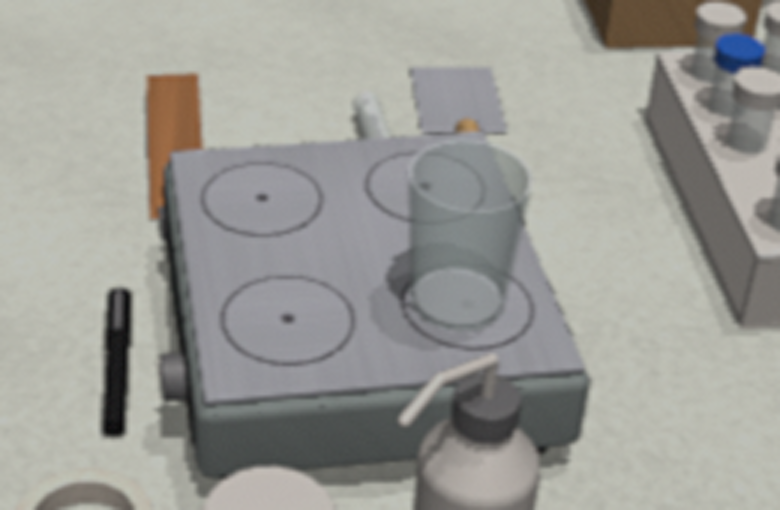

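The scene view (crop, ×2.4) shows the plate corners at (240,53), (428,178), (240,318), (57,175). The wedge's thin end is at (427,264)–(458,241) and its thick end at (604,342)–(572,361), clear of the syringe at (370,390). The side view agrees, with the thin end not yet under the stirrer.

```bash
cat > h.py <<'E'
from bench import env
import numpy as np
from scipy.optimize import least_squares
def px(cam,P):
    k=env.calibration(cam);c=np.asarray(P)@np.array(k["R"]).T+k["t"]
    return np.c_[k["fx"]*c[:,0]/c[:,2]+k["cx"],k["fy"]*c[:,1]/c[:,2]+k["cy"]]
def ray(cam,uv,z):
    k=env.calibration(cam);R=np.array(k["R"]);o=-R.T@k["t"]
    d=R.T@[(uv[0]-k["cx"])/k["fx"],(uv[1]-k["cy"])/k["fy"],1];return o+d*(z-o[2])/d[2]
def world(p,L):
    c,s=np.cos(p[2]),np.sin(p[2]);L=np.asarray(L,float)
    return np.c_[p[0]+c*L[:,0]-s*L[:,1],p[1]+s*L[:,0]+c*L[:,1],L[:,2]]
def fit(obs,p0):
    """obs: list (cam, local pts, pixels)"""
    f=lambda p:np.concatenate([(px(c,world(p,L))-U).ravel() for c,L,U in obs])
    r=least_squares(f,p0,loss="soft_l1");return r.x,r.fun
E
python3 - <<'E'
from h import *
A=lambda l:np.array(l)/2.4+[180,150]
B=lambda l:np.array(l)/3+[220,190]
for n,u,z in [("p",(240,53),.078),("p",(428,178),.078),("p",(240,318),.078),("p",(57,175),.078),("t",(427,264),.0015),("t",(458,241),.0015),("T",(604,342),.017),("T",(572,361),.017)]:
    print(n,u,ray("scene",A(u),z).round(4))
for u,z in [((172,155),.078),((580,370),.078),((208,400),.078),((148,76),.017),((198,74),.017),((152,217),.0015)]:
    print("side",u,ray("side",B(u),z).round(4))
E
```

```text
p (240, 53) [ 0.5352 -0.2371  0.078 ]
p (428, 178) [ 0.5197 -0.0073  0.078 ]
p (240, 318) [0.7222 0.0018 0.078 ]
p (57, 175) [ 0.7435 -0.2163  0.078 ]
t (427, 264) [0.5376 0.0141 0.0015]
t (458, 241) [0.4996 0.0137 0.0015]
T (604, 342) [0.5001 0.1729 0.017 ]
T (572, 361) [0.5324 0.1679 0.017 ]
side (172, 155) [ 0.5145 -0.023   0.078 ]
side (580, 370) [ 0.7345 -0.2342  0.078 ]
side (208, 400) [ 0.5313 -0.2475  0.078 ]
side (148, 76) [0.4968 0.1679 0.017 ]
side (198, 74) [0.5351 0.1694 0.017 ]
side (152, 217) [0.4995 0.0111 0.0015]
```

```bash
python3 - <<'E'
from h import *
A=lambda l:np.array(l)/2.4+[180,150]
B=lambda l:np.array(l)/3+[220,190]
for z in (.078,.070):
  a=np.array([ray("scene",A(u),z) for u in [(331,169),(238,237),(238,105),(147,166)]])
  b=np.array([ray("side",B(u),z) for u in [(262,197),(425,186),(288,318),(467,304)]])
  print(z,a.round(4),a.mean(0),b.round(4),b.mean(0))
A_=[(427,264),(458,241),(604,342),(572,361)];B_=[(148,76),(198,74),(152,217)]
L=[[0,-.02,.0015],[0,.02,.0015],[.16,.02,.017],[.16,-.02,.017]]
print(fit([("scene",L and [L[0],L[1],L[2],L[3]],A(A_)),("side",[L[2],L[3],L[1]],B(B_))],[.518,.014,1.57]))
P=[[-.105,-.115,.078],[-.105,.115,.078],[.105,.115,.078],[.105,-.115,.078]]
print(fit([("scene",P,A([(240,53),(428,178),(240,318),(57,175)])),("side",[P[1],P[3],P[0]],B([(172,155),(580,370),(208,400)]))],[.63,-.12,0]))
E
```

```text
0.078 [[ 0.5716 -0.0687  0.078 ]
 [ 0.6745 -0.0616  0.078 ]
 [ 0.5801 -0.1826  0.078 ]
 [ 0.6823 -0.1745  0.078 ]] [ 0.62713284 -0.12185361  0.078     ] [[ 0.5701 -0.0704  0.078 ]
 [ 0.6737 -0.0632  0.078 ]
 [ 0.5783 -0.1843  0.078 ]
 [ 0.6817 -0.177   0.078 ]] [ 0.62592737 -0.12373244  0.078     ]
0.07 [[ 0.5666 -0.0747  0.07  ]
 [ 0.6707 -0.0676  0.07  ]
 [ 0.5751 -0.19    0.07  ]
 [ 0.6786 -0.1818  0.07  ]] [ 0.62276191 -0.128529    0.07      ] [[ 0.5708 -0.0598  0.07  ]
 [ 0.6758 -0.0525  0.07  ]
 [ 0.5791 -0.1753  0.07  ]
 [ 0.6839 -0.1678  0.07  ]] [ 0.62738751 -0.11386332  0.07      ]
(array([0.51863914, 0.01179414, 1.58317883]), array([-1.07796613, -0.32831748, -0.40644503, -0.82168261,  0.61461643,
       -1.43089041,  0.17438046,  2.64373476, -0.03857614, -0.84037115,
        0.64327089, -0.62799663, -0.40798533, -0.10963877]))
(array([ 0.62680514, -0.12054563,  0.07441574]), array([-0.03773566, -2.17231596, -0.0137199 , -3.22024532, -0.29001905,
        0.27269079, -1.48934567, -3.79327754, -0.54866605, -2.76214873,
        2.39786813, -2.93788918, -0.51922164, -1.94917848]))
```

The wedge's centreline passes about 14 mm in front of the foot, which is at roughly (0.534, -0.033). I'll nudge the wedge sideways first, then push its thick end.

```bash
python3 -m handwheel '[[0,0.235,-0.2325,0,0,0,-1],[0,0.235,-0.2325,0,0,0,-1],[0,0.235,-0.2325,0,0,0,-1],[0,0.235,-0.2325,0,0,0,-1],[0,0.235,-0.2325,0,0,0,-1],[0,0.235,-0.2325,0,0,0,-1],[0,0.235,-0.2325,0,0,0,-1],[0,0.235,-0.2325,0,0,0,-1],[0,0.235,-0.2325,0,0,0,-1]]' 20
python3 -m handwheel '[[0,0.33,0.002,0,0,0,-0.55],[0,0.33,0.002,0,0,0,-0.55],[0,0.33,0.002,0,0,0,-0.55],[0,0.33,0.002,0,0,0,-0.55],[0,0.33,0.002,0,0,0,-0.55],[0,0.33,0.002,0,0,0,-0.55],[0,0.33,0.002,0,0,0,-0.55],[0,0.33,0.002,0,0,0,-0.55],[0,0.33,0.002,0,0,0,-0.55],[0,0.33,0.002,0,0,0,-0.55]]'
```

```text
clock: 1.65
eef_pos: [0.3254, -0.1845, 0.258]
tool_rot: [3.141, -0.001, 1.157]
wrist_force: [-0.7, -1.0, 0.6]
opening: 0.03
clock: 2.48
eef_pos: [0.4607, 0.1118, 0.2573]
tool_rot: [-3.141, 0.0, 1.585]
wrist_force: [0.4, -0.3, -0.3]
opening: 0.0003
```

```bash
python3 -m handwheel '[[0,0,-0.005,0.23,0,0,0],[0,0,-0.005,0.23,0,0,0],[0,0,-0.005,0.23,0,0,0],[0,0,-0.005,0.23,0,0,0],[0,0,-0.005,0.23,0,0,0],[0,0,-0.005,0.23,0,0,0],[0,0,-0.005,0.23,0,0,0]]'
python3 -m handwheel '[[0,0,0.015,0,0,0,0],[0,0,0.02,0,0,0,0],[0,0,0.025,0,0,0,0],[0,0,0.03,0,0,0,0],[0,0,0.034,0,0,0,0],[0,0,0.038,0,0,0,0],[0,0,0.038,0,0,0,0]]'
python3 - <<'E'
from bench import env
import cv2,numpy as np
a=env.get_image("scene")[150:350,280:480,::-1];w=env.get_image("wrist")[:,:,::-1]
cv2.imwrite("pics/c.png",np.hstack([cv2.resize(a,(400,400),interpolation=cv2.INTER_CUBIC),cv2.resize(w,(400,300)).copy() if 0 else cv2.copyMakeBorder(cv2.resize(w,(400,300)),0,100,0,0,0)]))
E
```

```text
clock: 3.07
eef_pos: [0.4529, 0.1093, 0.0243]
tool_rot: [-3.134, 0.0, 1.58]
wrist_force: [-0.9, -0.3, -0.7]
opening: 0.0003
clock: 3.65
eef_pos: [0.4939, 0.1113, 0.0284]
tool_rot: [3.141, 0.0, 1.582]
wrist_force: [-1.8, -0.5, 5.4]
opening: 0.0003
```

View pics/c.png

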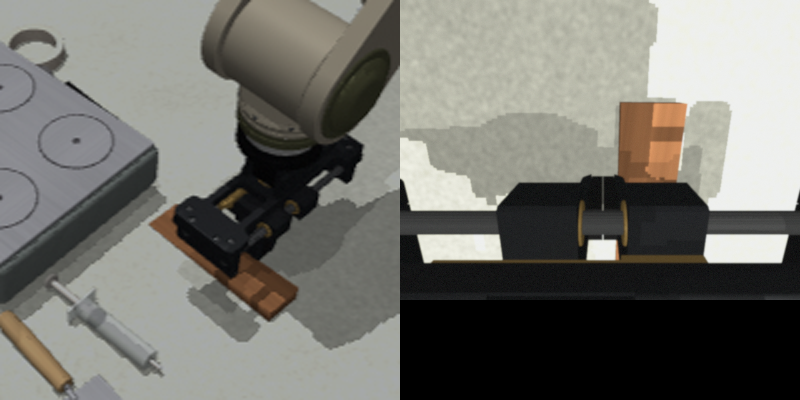

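The wrist view shows the wedge's near edge at column 619, about 10 mm beyond the closed tips at 602. So contact has only just begun and the tips are slimmer than assumed. I'll measure the wedge's edges in a full wrist image.

```bash
python3 - <<'E'
from h import *
import cv2
s=env.read_state();print(s["eef_pos"],s["wrist_force"])
im=env.get_image("wrist");h=cv2.cvtColor(im,cv2.COLOR_RGB2HSV)
m=((h[:,:,1]>110)&(h[:,:,0]<20)&(h[:,:,2]>60)).astype(np.uint8)
m[290:]=0
c=max(cv2.findContours(m,0,2)[0],key=cv2.contourArea);r=cv2.approxPolyDP(c,5,True)[:,0]
for u in r: print(u,ray("wrist",u,.015).round(4))
print(px("wrist",[[.5337,-.0334,0],[.5294,-.0297,.078]]))
E
```

```text
[0.49388843 0.11132481 0.02843344] [-1.72127064 -0.95579487  5.4539629 ]
[353 165] [0.5038 0.1705 0.015 ]
[350 281] [0.5041 0.1232 0.015 ]
[359 289] [0.508  0.1196 0.015 ]
[440 289] [0.542 0.12  0.015]
[457 167] [0.5437 0.1703 0.015 ]
[[391.38070114 528.29187555]
 [419.76998385 745.6459974 ]]
```

```bash
python3 -m handwheel '[[0,0,-0.012,0,0,0,0],[0,0,-0.012,0.004,0,0,0],[0,0,-0.012,0.005,0,0,0],[0,0,-0.012,0.005,0,0,0]]'
python3 -m handwheel '[[0,0,0.005,0,0,0,0],[0,0,0.010,0,0,0,0],[0,0,0.014,0,0,0,0],[0,0,0.018,0,0,0,0],[0,0,0.022,0,0,0,0],[0,0,0.022,0,0,0,0]]'
python3 - <<'E'
from h import *
import cv2
s=env.read_state();print(s["eef_pos"],s["wrist_force"])
im=env.get_image("wrist");h=cv2.cvtColor(im,cv2.COLOR_RGB2HSV)
m=((h[:,:,1]>110)&(h[:,:,0]<20)&(h[:,:,2]>60)).astype(np.uint8)
m[290:]=0
c=max(cv2.findContours(m,0,2)[0],key=cv2.contourArea);r=cv2.approxPolyDP(c,5,True)[:,0]
for u in r: print(u,ray("wrist",u,.015).round(4))
E
```

```text
clock: 4.13
eef_pos: [0.4817, 0.1112, 0.0225]
tool_rot: [-3.141, -0.0, 1.582]
wrist_force: [0.9, -0.4, 0.4]
opening: 0.0005
clock: 4.63
eef_pos: [0.5043, 0.1114, 0.0228]
tool_rot: [3.141, 0.0, 1.582]
wrist_force: [-0.7, -0.6, -0.2]
opening: 0.0005
[0.50432275 0.11143322 0.02277682] [-0.74754614 -0.61612635 -0.24019439]
[362 166] [0.5166 0.1707 0.015 ]
[359 289] [0.5174 0.1221 0.015 ]
[455 289] [0.556  0.1226 0.015 ]
[472 168] [0.5571 0.1704 0.015 ]
```

```bash
python3 -m handwheel '[[0.2,0,-0.02,0,0,0,0],[0.2,0,-0.02,-0.04,0,0,0],[0.2,0.04,0,-0.05,0,0,0],[0.2,0.08,0.02,-0.05,0,0,0],[0.2,0.095,0.033,-0.05,0,0,0],[0.2,0.095,0.033,-0.05,0,0,0],[0.2,0.095,0.033,-0.02,0,0,0],[0.2,0.095,0.033,-0.001,0,0,0],[0.2,0.095,0.033,-0.001,0,0,0],[0.2,0.095,0.033,-0.001,0,0,0]]'
python3 -m handwheel '[[0.2,-0.01,0,0,0,0,0],[0.2,-0.015,0,0,0,0,0],[0.2,-0.02,0,0,0,0,0],[0.2,-0.025,0,0,0,0,0],[0.2,-0.03,0,0,0,0,0],[0.2,-0.035,0,0,0,0,0],[0.2,-0.04,0,0,0,0,0],[0.2,-0.04,0,0,0,0,0]]'
python3 - <<'E'
from h import *
import cv2
s=env.read_state();print(s["eef_pos"],s["wrist_force"],s["opening"])
a=env.get_image("scene")[150:350,280:480,::-1];w=env.get_image("wrist")[:,:,::-1]
cv2.imwrite("pics/d.png",np.hstack([cv2.resize(a,(400,400),interpolation=cv2.INTER_CUBIC),cv2.copyMakeBorder(cv2.resize(w,(400,300)),0,100,0,0,0)]))
E
```

```text
clock: 5.52
eef_pos: [0.5349, 0.2064, 0.0235]
tool_rot: [-3.14, 0.0, 1.582]
wrist_force: [-0.1, 0.7, 0.6]
opening: 0.0175
clock: 6.18
eef_pos: [0.5359, 0.1659, 0.0238]
tool_rot: [-3.142, 0.0, 1.581]
wrist_force: [0.3, -0.5, 0.4]
opening: 0.0175
[0.53590048 0.16594121 0.02377052] [ 0.25983164 -0.52918757  0.40634889] 0.01751393519574712
```

View pics/d.png

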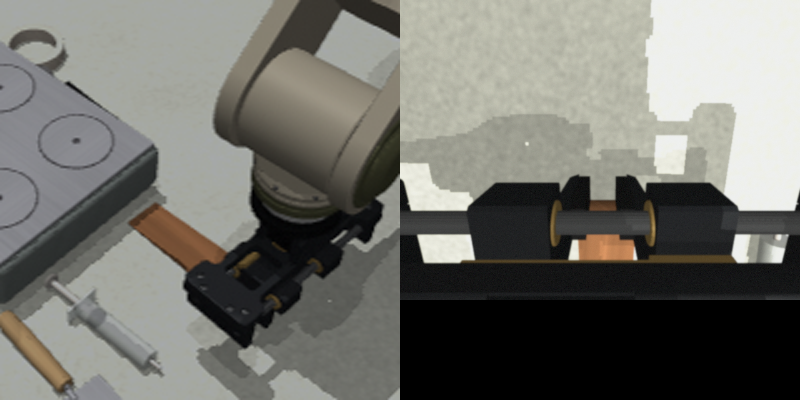

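The wedge is centred between the two fingertips and pointing under the front-left corner. I'll push on and watch the force.

```bash
python3 -m handwheel '[[0.2,-0.005,0,0,0,0,0],[0.2,-0.01,0,0,0,0,0],[0.2,-0.015,0,0,0,0,0],[0.2,-0.02,0,0,0,0,0],[0.2,-0.025,0,0,0,0,0],[0.2,-0.03,0,0,0,0,0],[0.2,-0.03,0,0,0,0,0]]'
python3 -m handwheel '[[0.2,-0.003,0,0,0,0,0],[0.2,-0.006,0,0,0,0,0],[0.2,-0.008,0,0,0,0,0],[0.2,-0.008,0,0,0,0,0]]'
python3 -m handwheel '[[0.2,-0.002,0,0,0,0,0],[0.2,-0.004,0,0,0,0,0],[0.2,-0.005,0,0,0,0,0],[0.2,-0.005,0,0,0,0,0]]'
```

```text
clock: 6.87
eef_pos: [0.5362, 0.1359, 0.0237]
tool_rot: [-3.142, 0.0, 1.581]
wrist_force: [0.1, -1.0, -0.5]
opening: 0.0178
clock: 7.2
eef_pos: [0.5362, 0.1285, 0.0237]
tool_rot: [-3.141, 0.0, 1.582]
wrist_force: [0.2, -1.0, -0.2]
opening: 0.0179
clock: 7.53
eef_pos: [0.5363, 0.1237, 0.0237]
tool_rot: [-3.142, 0.0, 1.582]
wrist_force: [-0.1, 0.2, 0.7]
opening: 0.0177
```

```bash
for i in 1; do
python3 -m handwheel '[[0.2,-0.002,0,0,0,0,0],[0.2,-0.004,0,0,0,0,0],[0.2,-0.004,0,0,0,0,0]]'; done
python3 -m handwheel '[[0.2,-0.002,0,0,0,0,0],[0.2,-0.004,0,0,0,0,0],[0.2,-0.004,0,0,0,0,0]]'
python3 -m handwheel '[[0.2,-0.002,0,0,0,0,0],[0.2,-0.004,0,0,0,0,0],[0.2,-0.004,0,0,0,0,0]]' | grep -E "pos|force"
```

```text
clock: 7.78
eef_pos: [0.5364, 0.1195, 0.0237]
tool_rot: [3.142, 0.0, 1.582]
wrist_force: [0.2, 0.1, 0.0]
opening: 0.0178
clock: 8.03
eef_pos: [0.5364, 0.1155, 0.0237]
tool_rot: [-3.142, 0.0, 1.582]
wrist_force: [-0.8, -1.6, -0.1]
opening: 0.0176
eef_pos: [0.5365, 0.1115, 0.0237]
wrist_force: [0.1, 0.1, -0.0]
```

```bash
python3 -m handwheel '[[0.2,-0.002,0,0,0,0,0],[0.2,-0.003,0,0,0,0,0],[0.2,-0.003,0,0,0,0,0]]' | grep -E "pos|force"
python3 -m handwheel '[[0.2,-0.002,0,0,0,0,0],[0.2,-0.003,0,0,0,0,0],[0.2,-0.003,0,0,0,0,0]]' | grep -E "pos|force"
python3 - <<'E'
from h import *
import cv2
a=env.get_image("scene")[190:310,320:440,::-1];cv2.imwrite("pics/e.png",cv2.resize(a,(600,600),interpolation=cv2.INTER_CUBIC))
E
```

```text
eef_pos: [0.5365, 0.1087, 0.0237]
wrist_force: [0.2, -1.1, -0.6]
eef_pos: [0.5365, 0.1057, 0.0237]
wrist_force: [0.6, -0.5, 0.2]
```

View pics/e.png

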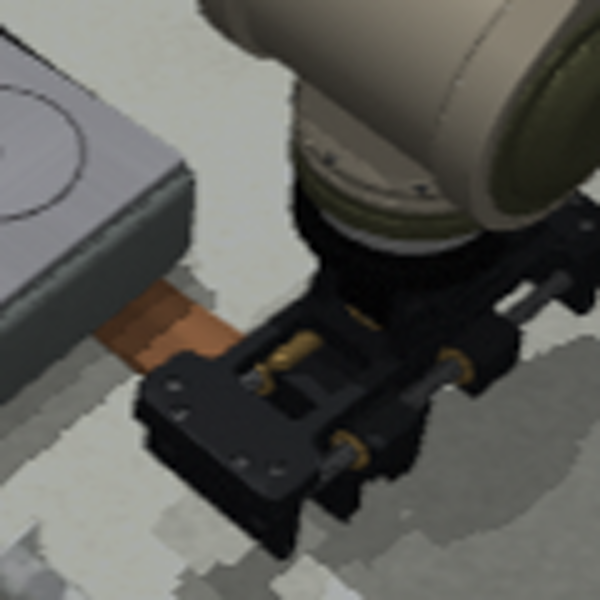

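The wedge is going under the left wall squarely, just behind the front corner, and the finger still follows its thick end. I'll keep pushing.

```bash
python3 -m handwheel '[[0.2,-0.002,0,0,0,0,0],[0.2,-0.003,0,0,0,0,0],[0.2,-0.003,0,0,0,0,0]]' | grep -E "pos|force"
python3 -m handwheel '[[0.2,-0.002,0,0,0,0,0],[0.2,-0.003,0,0,0,0,0],[0.2,-0.003,0,0,0,0,0]]' | grep -E "pos|force"
```

```text
eef_pos: [0.5365, 0.1026, 0.0237]
wrist_force: [-0.0, -0.2, -0.4]
eef_pos: [0.5366, 0.0996, 0.0237]
wrist_force: [-0.1, -0.3, -0.0]
```

```bash
python3 -m handwheel '[[0.2,-0.002,0,0,0,0,0],[0.2,-0.003,0,0,0,0,0],[0.2,-0.003,0,0,0,0,0]]' | grep -E "pos|force"
```

```text
eef_pos: [0.5366, 0.0966, 0.0237]
wrist_force: [0.3, -0.0, 1.0]
```

```bash
python3 -m handwheel '[[0.2,-0.002,0,0,0,0,0],[0.2,-0.003,0,0,0,0,0],[0.2,-0.003,0,0,0,0,0]]' | grep -E "pos|force"
python3 -m handwheel '[[0.2,-0.002,0,0,0,0,0],[0.2,-0.003,0,0,0,0,0],[0.2,-0.003,0,0,0,0,0]]' | grep -E "pos|force"
```

```text
eef_pos: [0.5367, 0.0936, 0.0237]
wrist_force: [0.9, 0.2, -0.5]
eef_pos: [0.5367, 0.0907, 0.0237]
wrist_force: [0.0, -0.4, -0.6]
```

```bash
python3 -m handwheel '[[0.2,-0.002,0,0,0,0,0],[0.2,-0.003,0,0,0,0,0],[0.2,-0.003,0,0,0,0,0]]' | grep -E "pos|force"
```

```text
eef_pos: [0.5368, 0.0876, 0.0238]
wrist_force: [0.2, -0.2, -0.2]
```

```bash
python3 -m handwheel '[[0.2,-0.002,0,0,0,0,0],[0.2,-0.003,0,0,0,0,0],[0.2,-0.003,0,0,0,0,0]]' | grep -E "pos|force"
python3 -m handwheel '[[0.2,-0.002,0,0,0,0,0],[0.2,-0.003,0,0,0,0,0],[0.2,-0.003,0,0,0,0,0]]' | grep -E "pos|force"
```

```text
eef_pos: [0.5368, 0.0847, 0.0237]
wrist_force: [0.6, -0.2, -0.3]
eef_pos: [0.5368, 0.0816, 0.0238]
wrist_force: [-0.8, -0.3, -0.7]
```

```bash
python3 -m handwheel '[[0.2,-0.002,0,0,0,0,0],[0.2,-0.003,0,0,0,0,0],[0.2,-0.003,0,0,0,0,0]]' | grep -E "pos|force"
```

```text
eef_pos: [0.5368, 0.0786, 0.0237]
wrist_force: [0.1, -0.9, -0.5]
```

```bash
python3 -m handwheel '[[0.2,-0.002,0,0,0,0,0],[0.2,-0.003,0,0,0,0,0],[0.2,-0.003,0,0,0,0,0]]' | grep -E "pos|force"
python3 -m handwheel '[[0.2,-0.002,0,0,0,0,0],[0.2,-0.003,0,0,0,0,0],[0.2,-0.003,0,0,0,0,0]]' | grep -E "pos|force"
```

```text
eef_pos: [0.5369, 0.0757, 0.0237]
wrist_force: [-0.6, 0.1, 0.7]
eef_pos: [0.5369, 0.0728, 0.0237]
wrist_force: [0.4, 0.4, 0.7]
```

```bash
python3 -m handwheel '[[0.2,-0.002,0,0,0,0,0],[0.2,-0.003,0,0,0,0,0],[0.2,-0.003,0,0,0,0,0]]' | grep -E "pos|force"
```

```text
eef_pos: [0.5369, 0.0699, 0.0237]
wrist_force: [0.2, 2.8, 0.6]
```

```bash
python3 -m handwheel '[[0.2,-0.001,0,0,0,0,0],[0.2,-0.002,0,0,0,0,0],[0.2,-0.002,0,0,0,0,0]]' | grep -E "pos|force"
```

```text
eef_pos: [0.5369, 0.0681, 0.0237]
wrist_force: [-0.8, 4.5, 0.3]
```

```bash
python3 -m handwheel '[[0.2,-0.001,0,0,0,0,0],[0.2,-0.0015,0,0,0,0,0],[0.2,-0.0015,0,0,0,0,0]]' | grep -E "pos|force"
```

```text
eef_pos: [0.5369, 0.0669, 0.0237]
wrist_force: [-1.0, 6.8, 0.7]
```

The force climbed from 0.4 to 6.8 N over about 4.5 mm, so the wedge is snug. I'll back off, close the fingers and go above the corner.

```bash
python3 -m handwheel '[[0.2,0.02,0,0,0,0,0],[0.2,0.03,0,0,0,0,0],[0,0.03,0,-0.04,0,0,0],[0,0.03,0,-0.08,0,0,0],[0,0.02,0,-0.11,0,0,0],[0,-0.02,-0.005,-0.11,0,0,0],[0,-0.06,-0.0075,-0.11,0,0,0],[0,-0.096,-0.0075,-0.11,0,0,0],[0,-0.096,-0.0075,-0.11,0,0,0],[0,-0.096,-0.0075,-0.085,0,0,0],[0,-0.096,-0.0075,-0.085,0,0,0]]'
python3 -m handwheel '[[0,0,0,0.005,0,0,0],[0,0,0,0.009,0,0,0],[0,0,0,0.011,0,0,0],[0,0,0,0.011,0,0,0]]'
```

```text
clock: 13.25
eef_pos: [0.529, -0.0298, 0.1058]
tool_rot: [-3.137, -0.001, 1.581]
wrist_force: [-0.3, 1.0, -0.6]
opening: 0.0006
clock: 13.58
eef_pos: [0.5306, -0.0293, 0.0978]
tool_rot: [-3.142, 0.0, 1.583]
wrist_force: [0.3, 0.6, -0.5]
opening: 0.0006
```

```bash
python3 -m handwheel '[[0,0,0,0.001,0,0,0],[0,0,0,0.001,0,0,0]]' | grep -E "pos|force"
python3 -m handwheel '[[0,0,0,0.001,0,0,0],[0,0,0,0.001,0,0,0]]' | grep -E "pos|force"
python3 -m handwheel '[[0,0,0,0.001,0,0,0],[0,0,0,0.001,0,0,0]]' | grep -E "pos|force"
```

```text
eef_pos: [0.5308, -0.0295, 0.0972]
wrist_force: [0.0, 1.5, 1.7]
eef_pos: [0.5308, -0.0295, 0.097]
wrist_force: [-4.1, 2.5, 11.2]
eef_pos: [0.5309, -0.0294, 0.0969]
wrist_force: [-8.5, 3.2, 20.5]
```

The corner is stiff: 20 N moves it only about 0.2 mm. It sits at the nominal 78 mm height, so it neither rocks nor is visibly jacked. I'll ease to about 15 N and check with pictures.

```bash
python3 -m handwheel '[[0,0,0,-0.0005,0,0,0],[0,0,0,-0.0005,0,0,0],[0,0,0,-0.0005,0,0,0],[0,0,0,-0.0005,0,0,0]]' | grep -E "clock|pos|force"
python3 - <<'E'
from h import *
import cv2
print(env.read_state()["wrist_force"])
a=env.get_image("scene")[:,:,::-1];b=env.get_image("side")[:,:,::-1]
# shift of plate: template match of far circles, before vs after
for c,n,(u,v) in [("scene",a,(241,249)),("scene",a,(279,249)),("side",b,(362,252)),("side",b,(316,296))]:
    o=cv2.imread(f"pics/{c}0.png");t=o[v-14:v+14,u-20:u+20]
    r=cv2.matchTemplate(n[v-24:v+24,u-30:u+30].copy(),t,cv2.TM_CCOEFF_NORMED);_,m,_,l=cv2.minMaxLoc(r);print(c,(u,v),m,np.array(l)-10)
A=cv2.resize(a[150:350,240:440],(400,400),interpolation=cv2.INTER_CUBIC);B=cv2.resize(b[190:320,220:350],(400,400),interpolation=cv2.INTER_CUBIC)
cv2.imwrite("pics/f.png",np.hstack([A,B]))
E
```

```text
clock: 14.42
eef_pos: [0.5308, -0.0294, 0.097]
wrist_force: [-5.6, 2.6, 16.2]
[-5.63569945  2.59212299 16.18918508]
scene (241, 249) 0.9981449246406555 [0 0]
scene (279, 249) 0.9772571921348572 [0 0]
side (362, 252) 0.9933741092681885 [0 0]
side (316, 296) 0.9922383427619934 [0 0]
```

View pics/f.png

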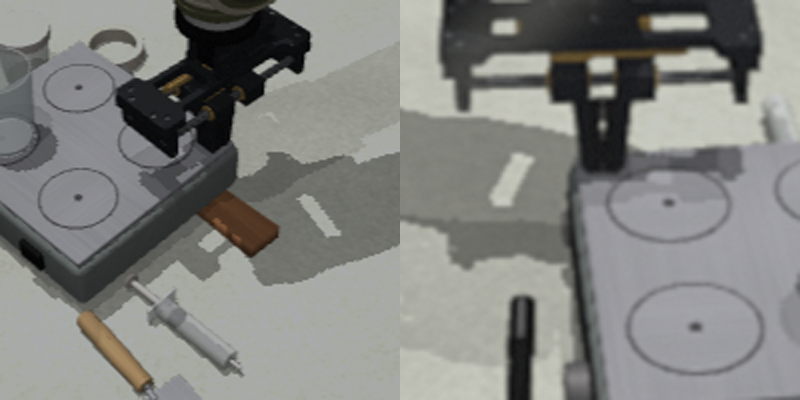

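The pictures show the finger standing on the front-left corner of the plate and the wedge well under the left wall. The plate has not shifted in either camera, and the bystanders in view are undisturbed. Handing in.

```bash
python3 -c "
from bench import env
print(env.read_state()['wrist_force']);env.sign_off()"
```

```text
[-6.48365562  2.90209009 15.53905726]
the job is handed in; nothing more can be done
```

The wedge is snug under the short foot, and I handed the job in with the finger pressing the front-left corner at about 15.5 N. No verdict was reported.

**What I did:** I first nudged the wedge about 18 mm sideways to line it up with the foot. I then pushed its thick end with the two fingertips until the force rose from 0.4 to 6.8 N over the last 6 mm. That puts the thin edge an estimated 68 mm past the foot's middle. On the first sideways nudge the fingertip seems to have pressed down on the wedge, with about 5 N of upward reaction, so I backed off and lowered it before going on.

**Last checks:**
- **Rocking:** raising the press from about 2 to 20 N moved the corner only about 0.3 mm, so it no longer rocks.
- **Level:** the corner stayed at its nominal 78 mm height. I did not measure the tilt directly. From the wedge travel I put any lift at under 0.5 mm, against about 0.64 mm at the 0.005 rad limit.
- **Surroundings:** the stirrer top matched its starting picture to the pixel in both cameras, and the bystanders in view looked unmoved.
- **Side load:** about 7 N of sideways force remained in the press. It did not move the stirrer.

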